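# Proof-load a glued coat peg with a spring balance

### The job

Proof-test the middle peg of the coat-peg rail with 15 N: pick up the spring balance, drop its pull eye over that peg, feel the slack go and draw the balance, level and straight away from the rail's long edge, until the third wide ring on its inner tube has just come to the mouth of the outer sleeve; never let the fourth ring come out. Finish while still holding the balance there, with the load on the peg and the balance clear of bench and rail board. Leave the glue bottle, mallet and pencil where they are.

Things in the scene. Friction and masses are not known exactly. Their poses are not given: they have to be found in the camera images.
- balance: tubular spring balance, loose, 0.15 kg: metal sleeve 160 mm long, 28 mm in diameter, 36 mm square black end caps; round its middle a ribbed square rubber grip, 60 mm long, 30 mm wide and high, to hold it by. Origin: under the middle of the sleeve, on the bench when it lies; x along the sleeve towards the pull eye, z up; the sleeve's axis is 18 mm above the origin
- balance_grip (a point): centre of the rubber grip, on the sleeve's axis (18 mm above the balance's origin); frame as the balance
- reading (a joint): how far the white inner tube (16 mm in diameter) is drawn out of the sleeve, m: 0 at rest, stop at 0.110. The spring (200 N per m from 0, friction about 0.15 N) pulls it back. Black rings on the tube: fine ones every 5 mm (1 N), 4 mm wide ones at 25, 50, 75, 100 mm (5, 10, 15, 20 N), hidden in the sleeve until drawn out; the third wide ring is at the mouth at 0.075
- pull_eye (a point): centre of the steel pull eye at the inner tube's end, 116 mm ahead of the grip's centre at rest (plus the reading): a flat round eye lying level when the balance lies, 32 mm inside, wire 5 mm thick, fixed to the inner tube
- rail: coat-peg rail flat on the bench, fixed by a steel holdfast at each end (200 mm either side of the middle, 107 mm high): beech board 340 mm long (y), 70 mm wide (x), 20 mm thick, three equal upright pegs, at the middle and 100 mm to either side. Origin: under the board's middle, on the bench; x square to the long edge, away from the robot; z up. Pull towards -x, to the robot
- peg_mid: the middle peg, to be tested; fixed. Origin on the board's top (20 mm above the bench) on the peg's axis; the peg is 62 mm high (top 82 mm above the bench): straight neck 13 mm in diameter up to 44 mm above the board, then a head 18 mm in diameter
- peg_mid_neck (a point): on the middle peg's axis, half-way up its neck, 46 mm above the bench: the right height for the eye
- glue_mid (a point): bystander: middle of a white glue bottle standing on the bench, 60 mm in diameter, 150 mm high
- mallet_mid (a point): bystander: wooden mallet lying on the bench; point on its handle, 40 mm above the bench; the head (60 x 120 mm, 80 mm high) is centred 110 mm ahead (+x), the handle ends 120 mm behind
- pencil_mid (a point): bystander: middle of a flat green carpenter's pencil, 173 mm long, 8 mm high, lying on the bench

How it is judged:
By the outcome, as a careful person would: the job done as asked, in the order asked, and still so for the second after the job is handed in, while the arm keeps its last pose, push and grip.
It also fails if it takes over 51 s, if anything falls off the work surface, if the arm or the gripper's body presses on something with over 40 N, if the wrist force passes 120 N, or if a joint passes its speed limit or range.

### The arm

A 6-joint arm with a two-finger parallel gripper is mounted at the origin on the work surface. World frame = base frame: x ahead of the robot, y to its left, z up, the work surface at z = 0. Lengths are in m, angles in degrees, forces in N, time in s.
With the tool pointing down it reaches from about 0.3 to 0.95 m from the base axis. Payload 3.1 kg.
Tool frame: the origin (TCP) lies where the fingers leave the gripper's body, on its centre line; the fingertips stand 73 mm ahead of it and the grasp point (between the pads) lies 54 mm ahead of it (robot.finger_overhang is the distance from the TCP to the fingertips, in m); x points along the fingers, y is the direction in which the jaws open and shut, and the axes are right-handed (so a half turn about x gives the same grasp; the last joint's range is limited). The gripper opens to 85 mm and grips with 20 to 120 N. Pads are 22 mm wide; open, the fingers measure 114 mm over their backs; the gripper's body (76 mm by 85 mm) begins 54 mm behind the grasp point. The pads swing forward as they close: fully open they stand 13 mm farther back than shut.
Start: joints at [-77.733, 17.653, 93.61, -0, 68.738, -3.994], TCP at [0.175, -0.6, 0.304] pointing down, gripper open.
Joint ranges: [-175.34, 175.34], [-45.06, 112.39], [2.9, 150.54], [-68.45, 248.45], [3.09, 151.38], [-168.51, 168.51]. Speed limits (degrees/s): [159.86, 159.86, 180, 180, 180, 180].

### API

Orientations are given as a 3x3 rotation matrix whose columns are the frame's x, y, z axes.
In Python, from bench import robot gives the robot as it stands.
- The arm moves only by the tool arm_command, never from a script. Its argument "targets" is a list of rows, each a list of 3 entries, a list of its own where there are three numbers: the turn, a rotation vector about the world's x, y, z in rad, then the shift along the world's x, y, z in m, then the closure, from 0 (fully open) to 1 (shut). In form: [[[rx, ry, rz], [x, y, z], grip], ...]. A call has 1 to 5 rows; each row shifts and turns the commanded pose from where the row before left it; what a row does not reach is not made up. A row lasts 1/8 s, in which the tool goes at most 62.5 mm and 10.7 degrees, less where a joint would pass 70% of its speed; a pose out of reach is approached as far as the arm can. A call with a gripper value outside its range is refused whole. The fingers move at their own pace and stop on an object; the grip force is fixed at half the most. Time passes only in rows, so rows that do not move let the fingers close. It gives the time, the measured TCP pose, the force and the opening at its end, in the units of the state.
- robot.state(): the state, without advancing time (a new reading comes with each control period).
- robot.camera(name): name is "scene" or "top" or "wrist"; returns a dict with "frame" (420x560x3 uint8, red, green, blue), "mtx" (3x3 intrinsics, pixels), "R" (3x3) and "t" (3): a world point X has camera coordinates R X + t. Camera axes: x right, y down, z forward; pixel columns grow to the right and rows downward; lengths in m; the calibration is good to about 2 mm. A picture is of the moment at which its call begins. There is no depth.
- robot.hand_in(): hands the job in, once; it reports no verdict.
Trained networks look in a picture, given as the dict that the camera call returned (one of the last four; its "shot" number tells which), for a name from the list of things; names that differ only in an ending like _2 or _b are one class to them, and where a whole thing is asked for, a point or a joint stands for the part that bears it (a point fixed in the world has none). Each returns a list of dicts, best first, with "conf" (0 to 1); they miss things now and then, are a little off and sometimes report something else, mostly with a low value. They report only what shows in the picture. A call takes as long as a camera call.
- robot.search_frame(picture, target): "box" ([left, top, right, bottom] in pixels, round what is visible of it).
- robot.outline_of(picture, target): "region" (420x560 bool, what is visible of it) and "box" ([left, top, right, bottom] in pixels, round what is visible of it).
The state is a dict: "time_s": time; "qpos": joint angles; "qd": joint speeds; "tau": joint torques, N m; "tool_pos": TCP position; "ee_rot": TCP orientation; "force": force on the tool from outside, world axes, zero at the start; "wrist_torque": the same for the moment, N m; "opening": finger opening in m.
Only numpy, scipy, OpenCV 4.12 (cv2) and the standard library are available. Lean on these libraries where they do the work, as an engineer would, in place of code of your own. Each camera call takes 0.05 s, during which the arm holds its last target.

## Working session

There is one attempt and no reset: what is moved stays moved. The work goes in short steps, Python scripts to look and compute and a tool call to move; the robot and the scene stay as the last step left them, time stands still between calls to the robot, and variables do not carry over. Pictures are saved under pics/ and viewed, and the job is handed in when it is done.

Besides the shell and the picture viewer there is one more tool, called in YAML: its name, and indented under it one key for each argument. arm_command: Moves the arm, as the interface text tells. Its arguments: {"type":"object","properties":{"targets":{"type":"array","items":{"type":"array"}}},"required":["targets"]}

```bash
mkdir -p pics; cat > h.py <<'E'
import numpy as np, cv2
from bench import robot
def save(p,n): cv2.imwrite(f'pics/{n}.png',cv2.cvtColor(p['frame'],cv2.COLOR_RGB2BGR))
def ray(p,u,v,z):
    d=np.linalg.solve(p['mtx'],[u,v,1.]);R=p['R'];c=-R.T@p['t'];d=R.T@d
    return c+d*(z-c[2])/d[2]
def proj(p,X):
    q=p['mtx']@(p['R']@np.array(X)+p['t']);return q[:2]/q[2]
E
python3 - <<'E'
from h import *
np.set_printoptions(precision=4,suppress=True)
s=robot.state();print(s['time_s'],s['tool_pos'],s['ee_rot'],s['force'],s['opening'])
for n in ['top','scene']:
    p=robot.camera(n);save(p,n+'0');print(n,-p['R'].T@p['t'])
    for t in ['balance','balance_grip','pull_eye','rail','peg_mid','glue_mid','mallet_mid','pencil_mid']:
        print(t,[(np.round(d['box'],1).tolist(),round(d['conf'],2)) for d in robot.search_frame(p,t)[:3]])
E
```

```text
0.0 [ 0.1748 -0.5994  0.3026] [[-0.0005  0.2799 -0.96  ]
 [ 0.0023 -0.96   -0.2799]
 [-1.     -0.0023 -0.0002]] [0.0767 0.2593 0.8457] 0.08572125129166483
top [ 0.4915 -0.043   1.2113]
balance [([246.3, 226.5, 323.5, 278.8], 0.68)]
balance_grip [([250.2, 226.3, 322.8, 276.4], 0.75)]
pull_eye [([261.5, 235.7, 264.6, 243.4], 0.56)]
rail [([160.9, 159.4, 303.5, 199.1], 0.97)]
peg_mid []
glue_mid [([111.5, 213.3, 154.3, 232.5], 0.9), ([229.8, 175.0, 238.7, 179.8], 0.54), ([175.8, 238.5, 221.7, 273.5], 0.44)]
mallet_mid [([412.2, 146.8, 464.4, 246.1], 0.8)]
pencil_mid [([175.6, 236.6, 222.8, 273.9], 0.84)]
scene [1.3192 0.3547 0.9786]
balance [([291.6, 166.8, 341.4, 222.4], 0.7)]
balance_grip [([288.4, 163.9, 340.8, 222.0], 0.63)]
pull_eye [([324.1, 207.7, 338.2, 220.7], 0.47), ([321.3, 252.3, 334.6, 267.4], 0.34)]
rail [([249.4, 221.5, 414.3, 308.5], 0.69)]
peg_mid [([324.6, 251.7, 334.3, 267.9], 0.42)]
glue_mid [([442.2, 229.4, 470.5, 281.7], 0.67)]
mallet_mid [([99.6, 145.3, 187.8, 216.5], 0.58)]
pencil_mid [([385.5, 205.3, 417.8, 244.9], 0.86), ([443.1, 228.4, 472.9, 281.0], 0.58)]
```

View pics/top0.png

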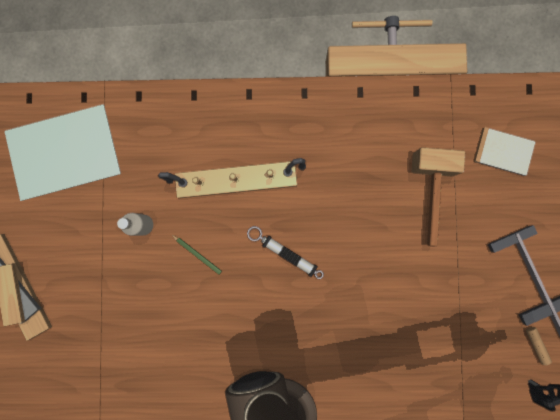

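View pics/scene0.png

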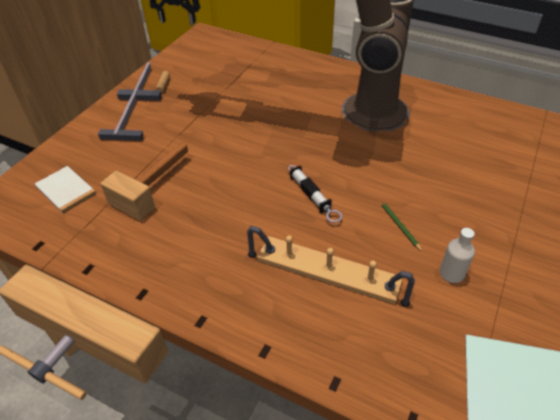

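```bash
python3 - <<'E'
import cv2
a=cv2.imread('pics/top0.png');cv2.imwrite('pics/top0z.png',cv2.resize(a[140:290,140:340],None,fx=4,fy=4,interpolation=cv2.INTER_CUBIC))
a=cv2.imread('pics/scene0.png');cv2.imwrite('pics/scene0z.png',cv2.resize(a[150:300,250:450],None,fx=4,fy=4,interpolation=cv2.INTER_CUBIC))
E
```

```text
(no output)
```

View pics/top0z.png

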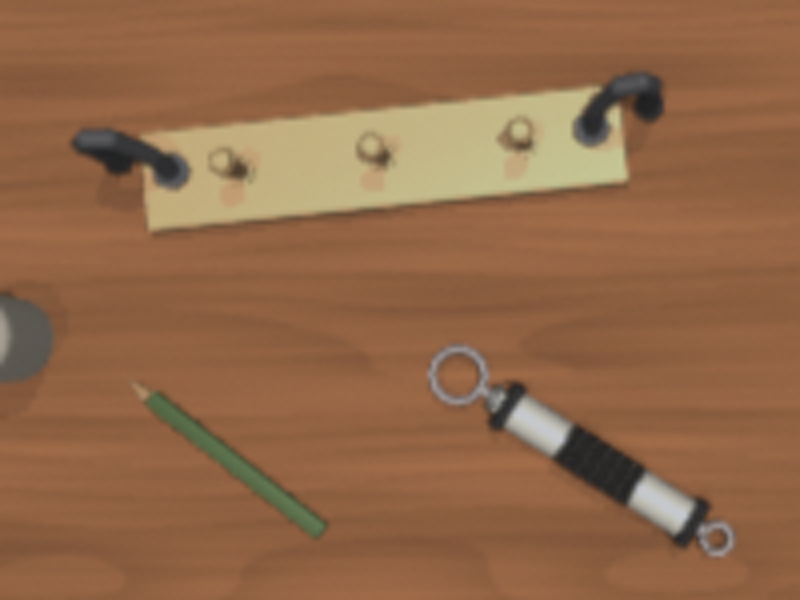

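View pics/scene0z.png

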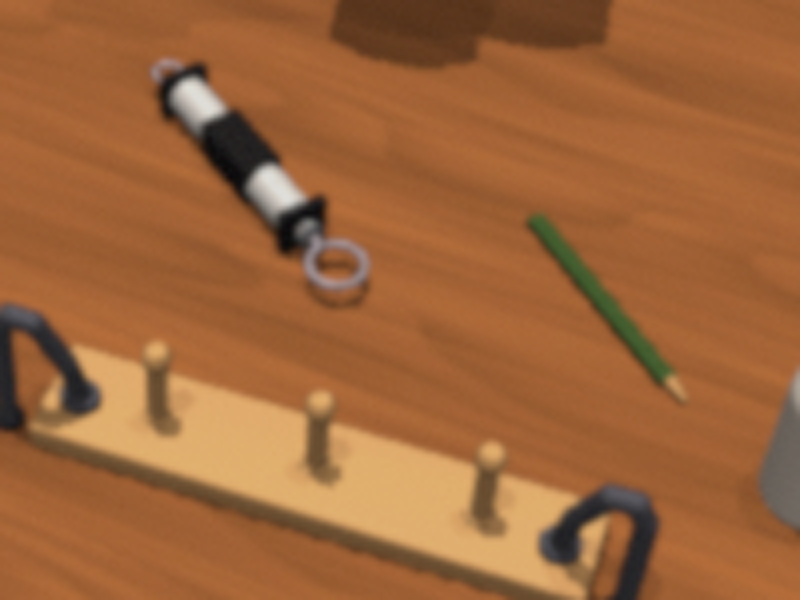

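The top view shows the balance's eye at about (255,234), grip at (290,256), and middle peg head at (233,177). Next I compute the geometry.

```bash
python3 - <<'E'
from h import *
np.set_printoptions(precision=4,suppress=True)
z=lambda a,b:((a+.5)/4-.5+140,(b+.5)/4-.5+140)
p=robot.camera('top')
def Z(a,b,h): return ray(p,*z(a,b),h)
eye=Z(459,375,.018);e1=Z(508,405,.03);e2=Z(690,523,.03)
g=Z(600,466,.033);print('eye',eye,'grip',g,'caps',e1,e2)
d=eye-g;print(np.linalg.norm(d[:2]),np.degrees(np.arctan2(d[1],d[0])),np.linalg.norm((e1-e2)[:2]))
for a in [(215,160),(370,145),(519,128)]: print('peg',Z(*a,.082))
C=[Z(143,135,.02),Z(600,87,.02),Z(627,182,.02),Z(150,231,.02)]
print(np.array(C)); 
m=robot.outline_of(p,'rail')[0]['region'];import cv2
m2=m.astype(np.uint8)
f=p['frame'].astype(int);
y=(f[...,1]>140)&(f[...,0]>170)&(f[...,2]<180)&m
c,_=cv2.findContours(y.astype(np.uint8),0,1);c=max(c,key=cv2.contourArea)
r=cv2.boxPoints(cv2.minAreaRect(c));P=np.array([ray(p,*q,.02) for q in r]);print(r,P,P.mean(0));
for i in range(4):
  d=P[i]-P[i-1];print(np.linalg.norm(d),np.degrees(np.arctan2(d[1],d[0])))
s=robot.camera('scene')
zs=lambda a,b:((a+.5)/4-.5+250,(b+.5)/4-.5+150)
print('scene eye',ray(s,*zs(336,268),.018),'peghead',ray(s,*zs(320,396),.082),ray(s,*zs(156,346),.082),ray(s,*zs(491,448),.082),'grip',ray(s,*zs(240,150),.03))
E
```

```text
eye [0.4973 0.0644 0.018 ] grip [ 0.4338 -0.0328  0.033 ] caps [0.4762 0.0298 0.03  ] [ 0.3941 -0.0937  0.03  ]
0.1161111938457036 56.82652427437126 0.14827067840766828
peg [0.642  0.2196 0.082 ]
peg [0.6503 0.1163 0.082 ]
peg [0.66   0.0171 0.082 ]
[[ 0.6688  0.2847  0.02  ]
 [ 0.6972 -0.0367  0.02  ]
 [ 0.63   -0.0545  0.02  ]
 [ 0.601   0.2797  0.02  ]]
[[174.2823 173.2531]
 [293.9467 160.9798]
 [296.3826 184.73  ]
 [176.7183 197.0033]] [[ 0.6692  0.2878  0.02  ]
 [ 0.6981 -0.0488  0.02  ]
 [ 0.6311 -0.0546  0.02  ]
 [ 0.6021  0.2808  0.02  ]] [0.6501 0.1163 0.02  ]
0.06743710724209231 5.9280042357954885
0.3378349748186576 -85.08796345184328
0.06722334138097769 -175.0930161527545
0.33663337709241803 94.94661561918245
scene eye [0.504  0.0649 0.018 ] peghead [0.6518 0.1143 0.082 ] [0.6599 0.0146 0.082 ] [0.6435 0.2138 0.082 ] grip [ 0.445  -0.0309  0.03  ]
```

arm_command:
  targets:
    - [[0,0,0.0585],[0.0218,0.0473,0],0]
    - [[0,0,0.0585],[0.0218,0.0473,0],0]
    - [[0,0,0.0585],[0.0218,0.0473,0],0]
    - [[0,0,0.0585],[0.0218,0.0473,0],0]
    - [[0,0,0.0585],[0.0218,0.0473,0],0]

```text
time_s: 1.68
tool_pos: [0.2845, -0.362, 0.3041]
ee_rot: [[0.001, 0.546, -0.838], [-0.001, -0.838, -0.546], [-1.0, 0.001, -0.0]]
force: [1.2, 0.0, 0.3]
opening: 0.0856
```

arm_command:
  targets:
    - [[0,0,0.0585],[0.0218,0.0473,0],0]
    - [[0,0,0.0585],[0.0218,0.0473,0],0]
    - [[0,0,0.0585],[0.0218,0.0473,0],0]
    - [[0,0,0.0585],[0.0218,0.0473,0],0]
    - [[0,0,0.0585],[0.0218,0.0473,0],0]

```text
time_s: 2.3
tool_pos: [0.3936, -0.1255, 0.3044]
ee_rot: [[0.001, 0.765, -0.644], [-0.001, -0.644, -0.765], [-1.0, 0.002, -0.0]]
force: [1.6, -1.3, -1.0]
opening: 0.0857
```

arm_command:
  targets:
    - [[0,0,0.0585],[0.0218,0.0473,-0.02],0]
    - [[0,0,0.0585],[0.0218,0.0473,-0.04],0]
    - [[0,0,0],[0,0,-0.03],0]
    - [[0,0,0],[0,0,0],0]

```text
time_s: 2.8
tool_pos: [0.4336, -0.0337, 0.2137]
ee_rot: [[-0.006, 0.835, -0.551], [0.001, -0.551, -0.835], [-1.0, -0.006, 0.003]]
force: [0.1, 0.1, 0.5]
opening: 0.0855
```

```bash
python3 - <<'E'
from h import *
np.set_printoptions(precision=4,suppress=True)
s=robot.state();print(s['time_s'],s['tool_pos'],s['ee_rot'],s['force'])
p=robot.camera('wrist');save(p,'w1');print(-p['R'].T@p['t'])
o=robot.outline_of(p,'balance');print([(d['box'],d['conf']) for d in o]);print(robot.search_frame(p,'pull_eye')[:2])
E
```

```text
2.8 [ 0.4336 -0.0337  0.2137] [[-0.0061  0.8346 -0.5508]
 [ 0.001  -0.5508 -0.8347]
 [-1.     -0.0056  0.0026]] [0.1061 0.0631 0.4587]
[0.4753 0.0288 0.2824]
[([254.9, 41.4, 303.8, 303.4], 0.62)]
[{'box': [255.5, 40.3, 308.3, 110.5], 'conf': 0.91}, {'box': [94.9, 0.3, 118.9, 44.4], 'conf': 0.36}]
```

View pics/w1.png

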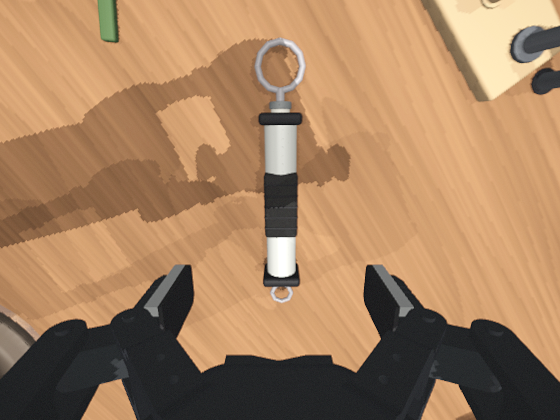

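The wrist view shows the balance upright in the frame: eye at (280,66), grip from row 174 to 237, column 281.

```bash
python3 - <<'E'
from h import *
np.set_printoptions(precision=4,suppress=True)
p=robot.camera('wrist')
e=ray(p,280,66,.018);g1=ray(p,281,173.5,.033);g2=ray(p,281,236.5,.033);r=ray(p,281.5,294,.018)
g=(g1+g2)/2;d=e-g
print(e,g1,g2,g,np.linalg.norm((g1-g2)[:2]),np.linalg.norm(d[:2]),np.degrees(np.arctan2(d[1],d[0])),r, np.degrees(np.arctan2(*(e-r)[1::-1])))
s=robot.state();y=s['ee_rot'][:,1] if hasattr(s['ee_rot'],'shape') else np.array(s['ee_rot'])[:,1];print(np.degrees(np.arctan2(y[1],y[0])))
E
```

```text
[0.5042 0.0638 0.018 ] [ 0.4567 -0.0093  0.033 ] [ 0.4243 -0.0583  0.033 ] [ 0.4405 -0.0338  0.033 ] 0.05873237239525606 0.11657721278290542 56.873331651503854 [ 0.3859 -0.1176  0.018 ] 56.899383457215244
-33.58811252400421
```

arm_command:
  targets:
    - [[0,0,0.007],[0.005,0.0005,-0.045],0]
    - [[0,0,0],[0,0,-0.045],0]
    - [[0,0,0],[0,0,-0.03],0]
    - [[0,0,0],[0,0,-0.014],0]
    - [[0,0,0],[0,0,0],0]

```text
time_s: 3.62
tool_pos: [0.4409, -0.0347, 0.0821]
ee_rot: [[0.0, 0.837, -0.547], [-0.0, -0.547, -0.837], [-1.0, 0.0, -0.0]]
force: [0.0, -0.8, 0.4]
opening: 0.0853
```

```bash
python3 - <<'E'
from h import *
p=robot.camera('wrist');save(p,'w2')
p=robot.camera('scene');save(p,'s2')
print(robot.state()['tool_pos'])
E
```

```text
[ 0.44188974 -0.03465739  0.08312083]
```

View pics/w2.png

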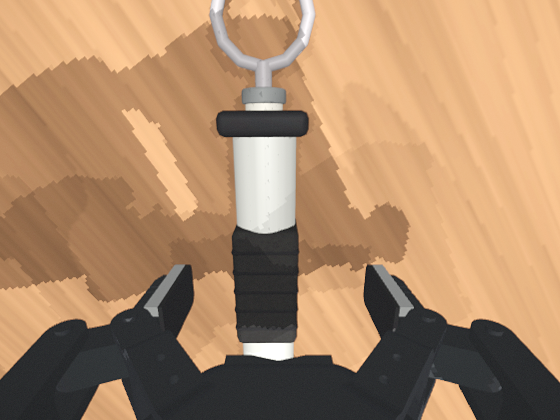

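```bash
python3 - <<'E'
from h import *
np.set_printoptions(precision=4,suppress=True)
p=robot.camera('wrist')
a=ray(p,265.5,231,.033);b=ray(p,266.5,342,.033);print(a,b,(a+b)/2,np.linalg.norm(a-b))
s=robot.state();t=np.array(s['tool_pos']);print(t)
g=t-[0,0,.05]
print(proj(p,g))
E
```

```text
[ 0.4536 -0.0065  0.033 ] [ 0.4215 -0.0551  0.033 ] [ 0.4376 -0.0308  0.033 ] 0.05830598511146768
[ 0.4419 -0.0346  0.0833]
[278.3943 291.7436]
```

arm_command:
  targets:
    - [[0,0,0],[-0.004,0.004,-0.004],0]
    - [[0,0,0],[0,0,0],0.4]
    - [[0,0,0],[0,0,0],1]
    - [[0,0,0],[0,0,0],1]
    - [[0,0,0],[0,0,0],1]

```text
time_s: 4.4
tool_pos: [0.4369, -0.0302, 0.0781]
ee_rot: [[0.001, 0.838, -0.546], [-0.0, -0.546, -0.838], [-1.0, 0.001, -0.0]]
force: [-0.0, 0.6, 4.1]
opening: 0.0288
```

arm_command:
  targets:
    - [[0,0,0],[0,0,0],1]
    - [[0,0,0],[0,0,0],1]
    - [[0,0,0],[0,0,0],1]

```text
time_s: 4.78
tool_pos: [0.4369, -0.0303, 0.0781]
ee_rot: [[0.001, 0.838, -0.546], [-0.0, -0.546, -0.838], [-1.0, 0.001, -0.0]]
force: [-0.3, 1.5, 5.3]
opening: 0.0288
```

```bash
python3 - <<'E'
from h import *
p=robot.camera('wrist');save(p,'w3')
s=robot.state();print(s['tool_pos'],s['force'],s['opening'])
E
```

```text
[ 0.43694174 -0.03025144  0.07811727] [0.04232339 0.75238955 4.59098506] 0.02886852495884535
```

View pics/w3.png

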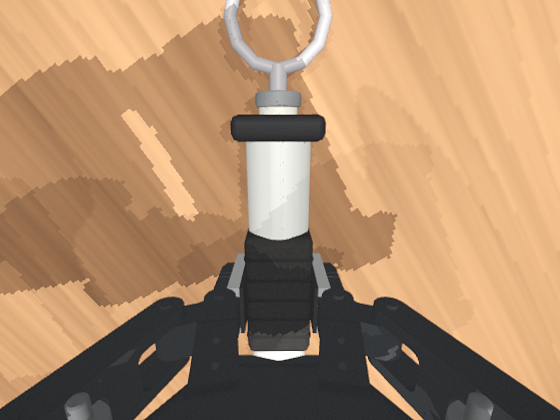

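arm_command:
  targets:
    - [[0,0,0],[0,0,0.015],1]
    - [[0,0,0],[0,0,0.03],1]
    - [[0,0,0],[0,0,0.03],1]
    - [[0,0,0],[0,0,0.02],1]
    - [[0,0,0],[0,0,0],1]

```text
time_s: 5.45
tool_pos: [0.4375, -0.0304, 0.1745]
ee_rot: [[0.004, 0.838, -0.546], [-0.001, -0.546, -0.838], [-1.0, 0.004, -0.002]]
force: [0.1, 0.1, -2.4]
opening: 0.0287
```

arm_command:
  targets:
    - [[0,0,-0.09],[0.008,0.013,0],1]
    - [[0,0,-0.09],[0.008,0.013,0],1]
    - [[0,0,-0.09],[0.008,0.014,0],1]
    - [[0,0,-0.09],[0.008,0.014,0],1]
    - [[0,0,-0.09],[0.008,0.014,0],1]

```text
time_s: 6.08
tool_pos: [0.4755, 0.0382, 0.1713]
ee_rot: [[-0.003, 0.514, -0.858], [-0.0, -0.858, -0.514], [-1.0, -0.002, 0.003]]
force: [-0.3, -0.2, -2.3]
opening: 0.029
```

arm_command:
  targets:
    - [[0,0,-0.09],[0.008,0.013,0],1]
    - [[0,0,-0.09],[0.008,0.013,0],1]
    - [[0,0,-0.09],[0.006,0.014,0],1]
    - [[0,0,-0.09],[0.006,0.014,0],1]
    - [[0,0,-0.096],[0.005,0.012,0],1]

```text
time_s: 6.7
tool_pos: [0.5084, 0.1041, 0.1711]
ee_rot: [[-0.003, 0.084, -0.996], [-0.0, -0.996, -0.084], [-1.0, 0.0, 0.003]]
force: [-0.4, 0.5, -2.0]
opening: 0.0288
```

arm_command:
  targets:
    - [[0,0,0],[0,0,0],1]
    - [[0,0,0],[0,0,0],1]
    - [[0,0,0],[0,0,0],1]

```text
time_s: 7.08
tool_pos: [0.509, 0.1033, 0.1724]
ee_rot: [[-0.001, 0.087, -0.996], [-0.0, -0.996, -0.087], [-1.0, 0.0, 0.001]]
force: [0.2, -0.9, -1.6]
opening: 0.029
```

```bash
python3 - <<'E'
from h import *
np.set_printoptions(precision=4,suppress=True)
s=robot.state();print(s['time_s'],s['tool_pos'],s['ee_rot'],s['force'],s['opening'])
for n in ['top','scene','wrist']:
    p=robot.camera(n);save(p,n+'3');print(n,[ (d['box'],d['conf']) for d in robot.search_frame(p,'pull_eye')[:2]], [ (d['box'],d['conf']) for d in robot.search_frame(p,'peg_mid')[:3]])
E
python3 - <<'E'
import cv2
a=cv2.imread('pics/top3.png');cv2.imwrite('pics/top3z.png',cv2.resize(a[140:290,140:340],None,fx=4,fy=4,interpolation=cv2.INTER_CUBIC))
a=cv2.imread('pics/scene3.png');cv2.imwrite('pics/scene3z.png',cv2.resize(a[150:300,250:450],None,fx=4,fy=4,interpolation=cv2.INTER_CUBIC))
E
```

```text
7.075 [0.509  0.1033 0.1724] [[-0.0011  0.0869 -0.9962]
 [-0.0003 -0.9962 -0.0869]
 [-1.      0.0002  0.0011]] [ 0.2037 -0.8964 -1.639 ] 0.02898812209458365
top [([230.2, 190.4, 237.9, 199.8], 0.53)] [([228.8, 175.4, 238.3, 181.8], 0.4)]
scene [([331.7, 221.6, 338.6, 226.5], 0.56), ([446.0, 227.8, 471.6, 280.9], 0.55)] [([324.6, 251.1, 334.0, 270.0], 0.45)]
wrist [([223.2, 2.7, 332.5, 112.6], 0.67)] [([261.3, 1.3, 288.9, 27.6], 0.74)]
```

View pics/top3z.png

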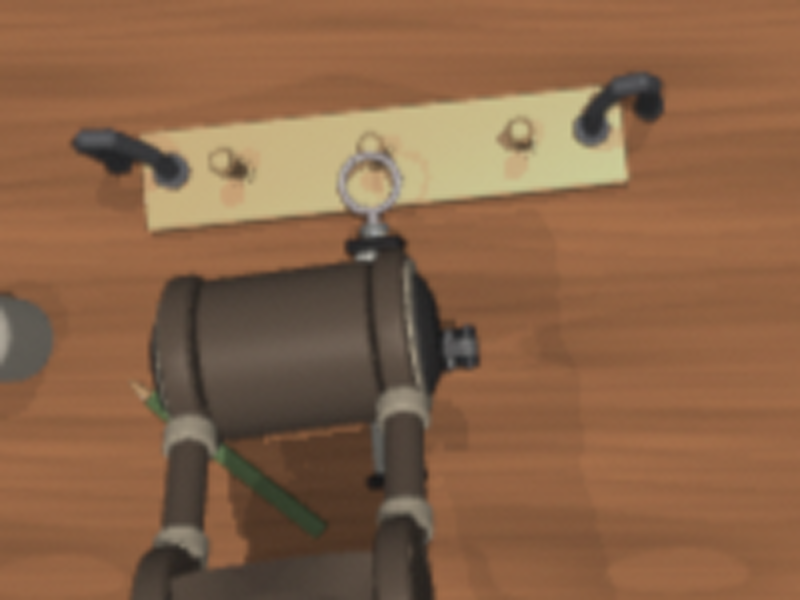

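View pics/scene3z.png

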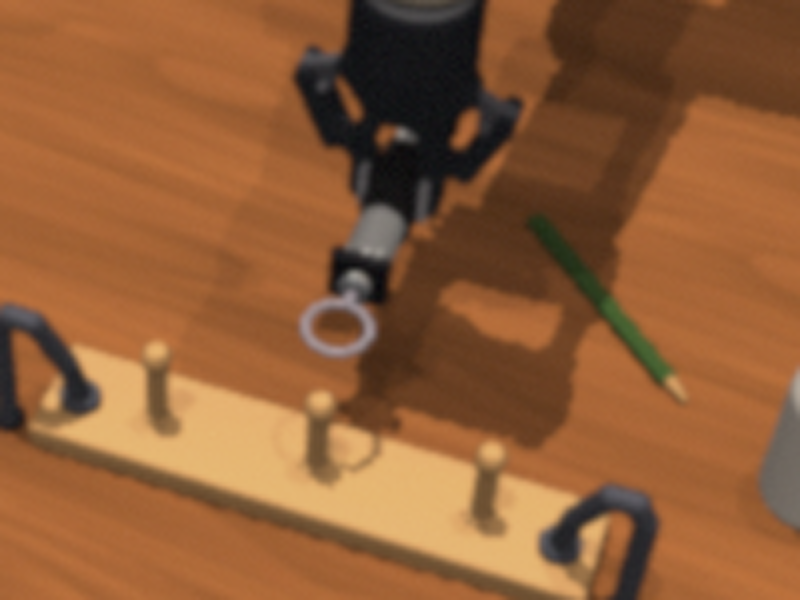

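View pics/wrist3.png

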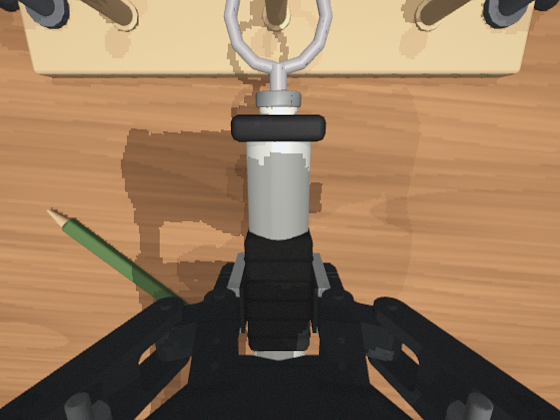

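Eye is at zoom (370,184) in the top view and (338,327) in the scene view; the peg head is just ahead. In the wrist view the board edge lies level (row 74), so the heading is right. Triangulating next.

```bash
cat >> h.py <<'E'
def tri(p1,a,p2,b):
    P=[q['mtx']@np.c_[q['R'],q['t']] for q in (p1,p2)]
    X=cv2.triangulatePoints(P[0],P[1],np.array(a,float).reshape(2,1),np.array(b,float).reshape(2,1)).ravel();return X[:3]/X[3]
zt=lambda a,b:((a+.5)/4-.5+140,(b+.5)/4-.5+140)
zs=lambda a,b:((a+.5)/4-.5+250,(b+.5)/4-.5+150)
E
python3 - <<'E'
from h import *
np.set_printoptions(precision=4,suppress=True)
t=robot.camera('top');s=robot.camera('scene')
print('eye',tri(t,zt(370,184),s,zs(338,327)),ray(t,*zt(370,184),.112),ray(s,*zs(338,327),.112))
print('peg',tri(t,zt(370,146),s,zs(320,402)),ray(t,*zt(370,146),.075))
w=robot.camera('wrist')
for x in (.651,):
  for z in (.02,.064,.082): print(proj(w,[.651,.1155,z]))
print(ray(w,277,26,.02), ray(w,46,75,.02),ray(w,515,75,.02))
E
```

```text
eye [0.6215 0.1117 0.109 ] [0.6207 0.1122 0.112 ] [0.6244 0.1118 0.112 ]
peg [0.6511 0.1156 0.0765] [0.6506 0.1172 0.075 ]
[279.0161  15.8615]
[279.1706 -14.0091]
[279.262  -31.6744]
[0.6451 0.1163 0.02  ] [0.6018 0.2733 0.02  ] [ 0.6297 -0.0504  0.02  ]
```

```bash
python3 - <<'E'
import cv2
a=cv2.imread('pics/wrist3.png');cv2.imwrite('pics/w3z.png',cv2.resize(a[0:120,180:380],None,fx=4,fy=4))
E
```

```text
(no output)
```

View pics/w3z.png

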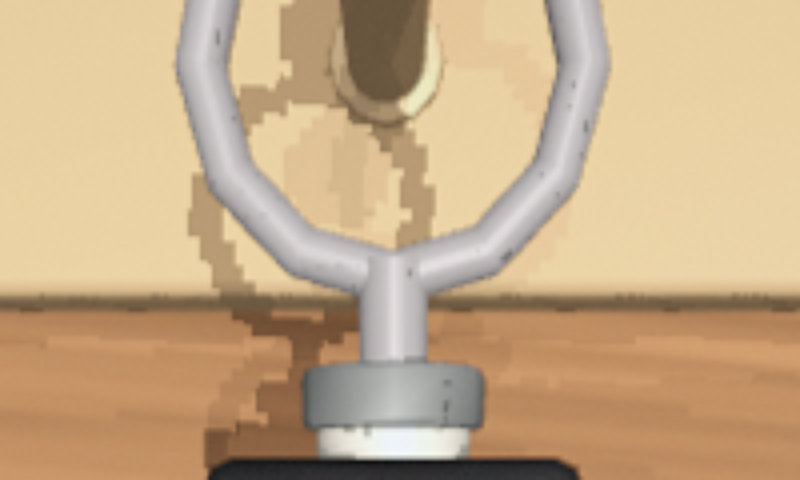

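arm_command:
  targets:
    - [[0,0,0],[0.014,0.0015,0],1]
    - [[0,0,0],[0.014,0.0015,0],1]
    - [[0,0,0],[0,0,0],1]
    - [[0,0,0],[0,0,0],1]

```text
time_s: 8.18
tool_pos: [0.5374, 0.1068, 0.1725]
ee_rot: [[-0.001, 0.087, -0.996], [-0.0, -0.996, -0.087], [-1.0, 0.0, 0.001]]
force: [0.8, -0.3, -2.0]
opening: 0.029
```

```bash
python3 - <<'E'
from h import *
np.set_printoptions(precision=4,suppress=True)
s=robot.state();print(s['time_s'],s['tool_pos'],s['ee_rot'],s['force'],s['opening'])
for n in ['top','scene']:
    p=robot.camera(n);save(p,n+'4')
import cv2
a=cv2.imread('pics/top4.png');b=cv2.imread('pics/scene4.png')
cv2.imwrite('pics/4z.png',np.hstack([cv2.resize(a[150:220,200:265],None,fx=6,fy=6,interpolation=cv2.INTER_CUBIC),cv2.resize(b[215:285,300:365],None,fx=6,fy=6,interpolation=cv2.INTER_CUBIC)]))
E
```

```text
8.175 [0.5374 0.1068 0.1725] [[-0.001   0.0867 -0.9962]
 [-0.0001 -0.9962 -0.0867]
 [-1.      0.      0.001 ]] [ 0.8019 -0.2843 -2.0443] 0.029027721944073995
```

View pics/4z.png

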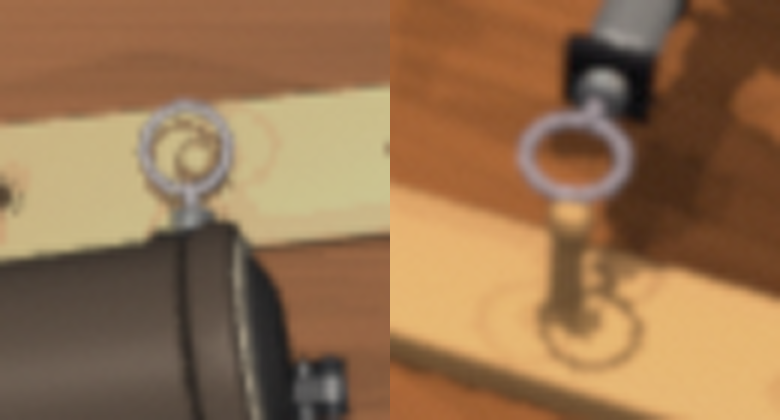

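```bash
python3 - <<'E'
from h import *
np.set_printoptions(precision=4,suppress=True)
t=robot.camera('top');s=robot.camera('scene')
a=lambda x,y:((x+.5)/6-.5+200,(y+.5)/6-.5+150)
b=lambda x,y:((x-390+.5)/6-.5+300,(y+.5)/6-.5+215)
E=tri(t,a(185,149),s,b(575,156));print('eye',E)
print('eye@.112',ray(t,*a(185,149),.112),ray(s,*b(575,156),.112))
for z in(.078,): print('peg',ray(t,*a(196,156),z),ray(s,*b(571,213),z), tri(t,a(196,156),s,b(571,213)))
for X in ([.651,.1155,.082],[.651,.1155,.064],E):print(proj(t,X),proj(s,X))
print(a(196,156),b(571,213))
w=robot.camera('wrist');save(w,'wrist4')
E
```

```text
eye [0.6508 0.1154 0.1103]
eye@.112 [0.65   0.1164 0.112 ] [0.6526 0.1149 0.112 ]
peg [0.6516 0.1165 0.078 ] [0.6525 0.1152 0.078 ] [0.652  0.1157 0.0778]
[232.407  175.6083] [330.2382 248.5659]
[233.3475 176.5285] [329.8335 253.443 ]
[230.9119 174.1813] [330.8831 240.5689]
(232.25, 175.58333333333334) (329.75, 250.08333333333334)
```

View pics/wrist4.png

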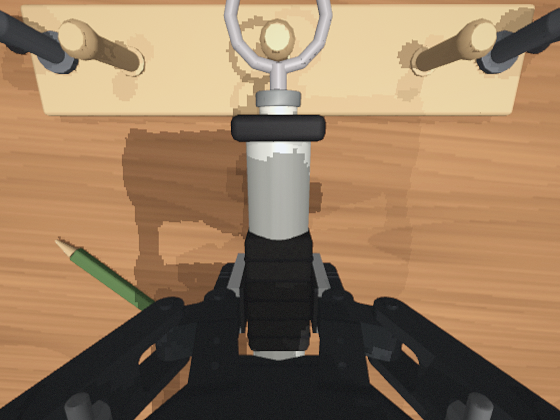

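Eye and peg head coincide within about 1–2 mm. I'll lower the eye over the peg while watching the force.

arm_command:
  targets:
    - [[0,0,0],[0.001,0,-0.01],1]
    - [[0,0,0],[0,0,-0.01],1]
    - [[0,0,0],[0,0,-0.01],1]
    - [[0,0,0],[0,0,-0.01],1]
    - [[0,0,0],[0,0,0],1]

```text
time_s: 9.05
tool_pos: [0.5375, 0.1067, 0.1314]
ee_rot: [[-0.003, 0.087, -0.996], [-0.0, -0.996, -0.087], [-1.0, 0.0, 0.003]]
force: [-0.6, 0.6, -1.7]
opening: 0.029
```

arm_command:
  targets:
    - [[0,0,0],[0,0,-0.008],1]
    - [[0,0,0],[0,0,-0.009],1]
    - [[0,0,0],[0,0,-0.008],1]
    - [[0,0,0],[0,0,0],1]
    - [[0,0,0],[0,0,0],1]

```text
time_s: 9.68
tool_pos: [0.5386, 0.1068, 0.1078]
ee_rot: [[0.0, 0.087, -0.996], [0.0, -0.996, -0.087], [-1.0, -0.0, -0.0]]
force: [-1.4, 0.4, -1.3]
opening: 0.0293
```

```bash
python3 - <<'E'
from h import *
np.set_printoptions(precision=4,suppress=True)
s=robot.state();print(s['time_s'],s['tool_pos'],s['force'],s['wrist_torque'],s['opening'])
w=robot.camera('wrist');save(w,'wrist5');b=robot.camera('scene')['frame'][:,:,::-1]
cv2.imwrite('pics/5z.png',cv2.resize(b[190:290,280:400],None,fx=6,fy=6,interpolation=cv2.INTER_CUBIC))
E
```

```text
9.675 [0.5386 0.1068 0.1078] [-1.4328  0.3903 -1.283 ] [0.0115 0.0236 0.0444] 0.029266206337249155
```

View pics/wrist5.png

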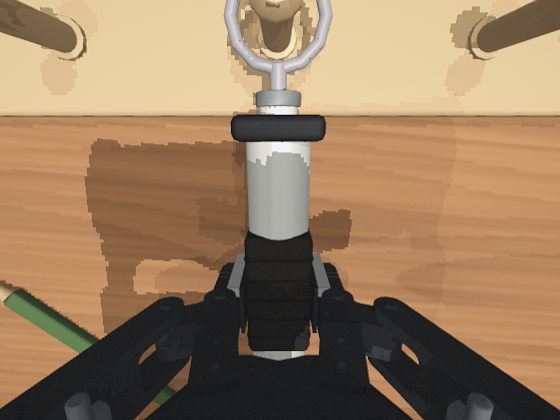

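View pics/5z.png

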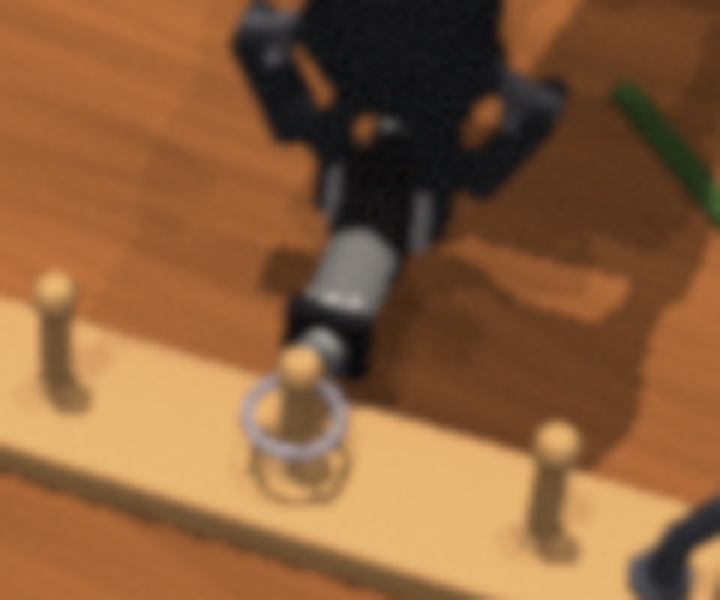

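Eye is down around the neck. Now tare the force, then draw.

```bash
cat >> h.py <<'E'
def favg(n=8):
    F=[]
    for i in range(n):
        w=robot.camera('wrist');F.append(robot.state()['force'])
    F=np.array(F);s=robot.state();print('t',s['time_s'],'tcp',np.round(s['tool_pos'],4),'F',F.mean(0).round(2),'sd',F.std(0).round(2),'open',round(s['opening'],4));return w
E
python3 -c "
from h import *
favg(8)"
```

```text
t 10.175 tcp [0.5386 0.1068 0.1079] F [ 0.25  0.09 -1.69] sd [0.44 0.28 0.47] open 0.0292
```

arm_command:
  targets:
    - [[0,0,0],[-0.003,-0.00026,0],1]
    - [[0,0,0],[-0.003,-0.00026,0],1]
    - [[0,0,0],[-0.003,-0.00026,0],1]
    - [[0,0,0],[-0.003,-0.00026,0],1]
    - [[0,0,0],[-0.003,-0.00026,0],1]

```text
time_s: 10.8
tool_pos: [0.5236, 0.1055, 0.1079]
ee_rot: [[0.001, 0.087, -0.996], [0.0, -0.996, -0.087], [-1.0, -0.0, -0.001]]
force: [1.3, -0.6, -2.3]
opening: 0.0288
```

```bash
python3 -c "
from h import *
w=favg(6);save(w,'w6')"
```

```text
t 11.1 tcp [0.5237 0.1055 0.1079] F [ 0.59  0.31 -2.19] sd [0.35 0.53 0.55] open 0.0288
```

View pics/w6.png

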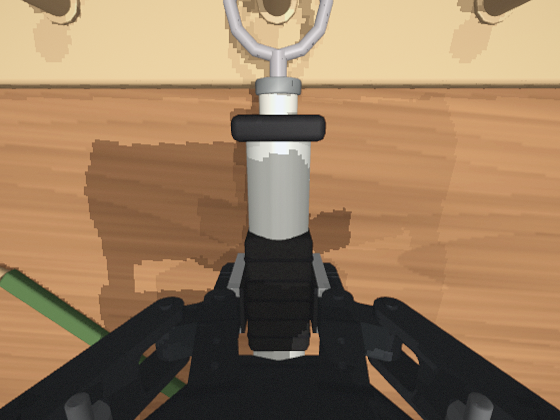

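The slack is gone and the eye has moved out about 5–6 mm (collar rows 90→77). Drawing on.

arm_command:
  targets:
    - [[0,0,0],[-0.005,-0.00044,0],1]
    - [[0,0,0],[-0.006,-0.0005,0],1]
    - [[0,0,0],[-0.006,-0.0005,0],1]
    - [[0,0,0],[-0.005,-0.00044,0],1]
    - [[0,0,0],[0,0,0],1]

```text
time_s: 11.72
tool_pos: [0.5021, 0.1037, 0.1083]
ee_rot: [[0.002, 0.087, -0.996], [0.0, -0.996, -0.087], [-1.0, -0.0, -0.002]]
force: [6.3, 0.3, -1.7]
opening: 0.029
```

arm_command:
  targets:
    - [[0,0,0],[-0.005,-0.00044,0],1]
    - [[0,0,0],[-0.006,-0.0005,0],1]
    - [[0,0,0],[-0.006,-0.0005,0],1]
    - [[0,0,0],[-0.005,-0.00044,0],1]
    - [[0,0,0],[0,0,0],1]

```text
time_s: 12.35
tool_pos: [0.482, 0.102, 0.1088]
ee_rot: [[0.007, 0.087, -0.996], [0.001, -0.996, -0.087], [-1.0, -0.0, -0.007]]
force: [8.5, 0.7, -4.6]
opening: 0.0293
```

```bash
python3 -c "
from h import *
w=favg(8);save(w,'w7')
a=cv2.imread('pics/w7.png');cv2.imwrite('pics/w7z.png',cv2.resize(a[0:145,205:355],None,fx=4,fy=4))"
```

```text
t 12.75 tcp [0.4823 0.102  0.1088] F [ 8.83  0.89 -4.76] sd [0.26 0.41 0.27] open 0.0288
```

View pics/w7z.png

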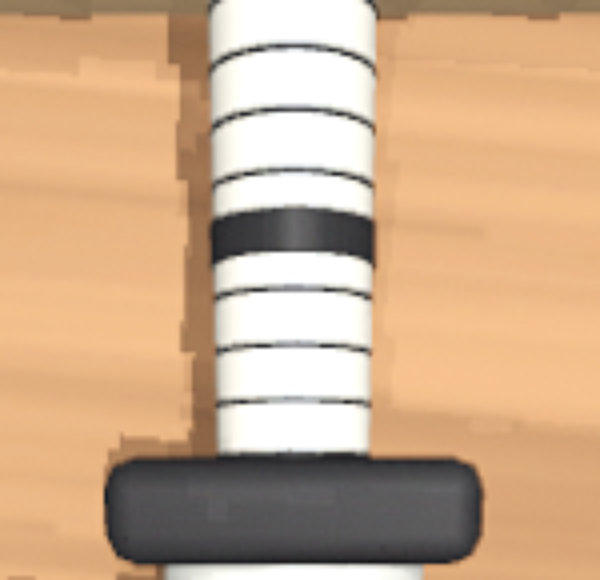

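Rings visible: the wide 25 mm ring, 30, 35, 40, and the 45 mm ring at the mouth. Force change is about 8.6 N, roughly in agreement. The arm gives slightly (0.4° pitch, 1 mm up), so I'll correct that as I draw on.

arm_command:
  targets:
    - [[0,0.004,0],[-0.005,-0.0004,-0.0005],1]
    - [[0,0.004,0],[-0.006,-0.0005,-0.0005],1]
    - [[0,0.002,0],[-0.006,-0.0005,-0.0003],1]
    - [[0,0.002,0],[-0.005,-0.0004,-0.0002],1]
    - [[0,0,0],[0,0,0],1]

```text
time_s: 13.38
tool_pos: [0.4636, 0.1004, 0.1087]
ee_rot: [[0.003, 0.086, -0.996], [0.002, -0.996, -0.086], [-1.0, -0.001, -0.003]]
force: [12.9, 0.3, -3.9]
opening: 0.0284
```

```bash
python3 -c "
from h import *
w=favg(8);save(w,'w8');print(np.round(robot.state()['ee_rot'],4).tolist())
a=cv2.imread('pics/w8.png');a=cv2.resize(a[0:145,205:355],None,fx=4,fy=4)
b=robot.camera('scene')['frame'][:,:,::-1];b=cv2.resize(b[170:290,280:370],None,fx=4.8,fy=4.8,interpolation=cv2.INTER_CUBIC)
b=b[:580,:190*2];b=np.vstack([b,np.zeros((580-b.shape[0],b.shape[1],3),b.dtype)]);cv2.imwrite('pics/w8z.png',np.hstack([a[:,100:500],b]))"
```

```text
t 13.775 tcp [0.4639 0.1005 0.1088] F [12.43  0.44 -3.65] sd [0.51 0.34 0.45] open 0.0288
[[0.0033, 0.0861, -0.9963], [0.0017, -0.9963, -0.0861], [-1.0, -0.0014, -0.0035]]
```

View pics/w8z.png

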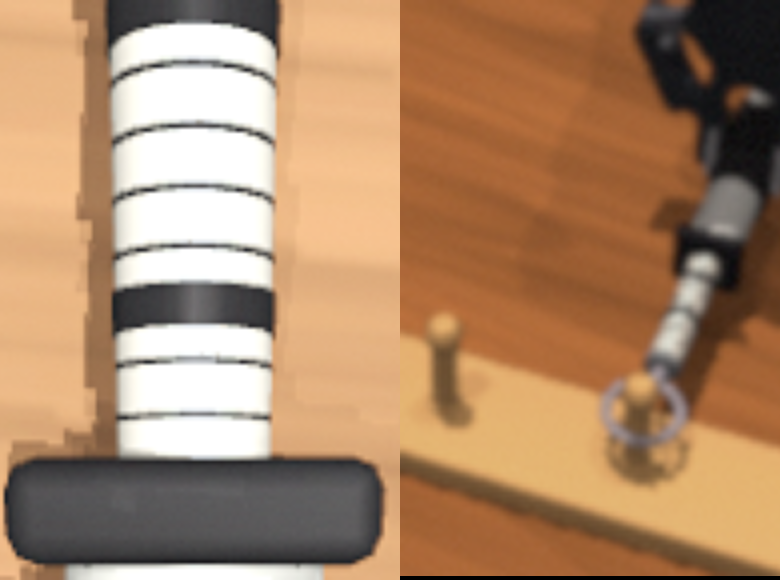

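Now the 50 mm wide ring, 55 and 60 show; the mouth is at about 64 mm. About 11 mm more is needed.

arm_command:
  targets:
    - [[0,0.003,0],[-0.003,-0.0004,-0.0005],1]
    - [[0,0.002,0],[-0.003,-0.0004,-0.0005],1]
    - [[0,0.001,0],[-0.003,-0.0003,0],1]
    - [[0,0,0],[-0.002,-0.0002,0],1]
    - [[0,0,0],[0,0,0],1]

```text
time_s: 14.45
tool_pos: [0.4547, 0.0994, 0.1085]
ee_rot: [[0.002, 0.086, -0.996], [0.002, -0.996, -0.086], [-1.0, -0.002, -0.002]]
force: [14.6, 0.7, -2.0]
opening: 0.0288
```

```bash
python3 -c "
from h import *
w=favg(6);save(w,'w9');print(np.round(robot.state()['ee_rot'],4).tolist())
a=cv2.imread('pics/w9.png');cv2.imwrite('pics/w9z.png',cv2.resize(a[30:130,230:330],None,fx=6,fy=6))"
```

```text
t 14.75 tcp [0.4548 0.0994 0.1085] F [14.05  1.44 -3.03] sd [0.49 0.56 0.23] open 0.0292
[[0.0019, 0.0864, -0.9963], [0.0023, -0.9963, -0.0864], [-1.0, -0.0021, -0.0021]]
```

View pics/w9z.png

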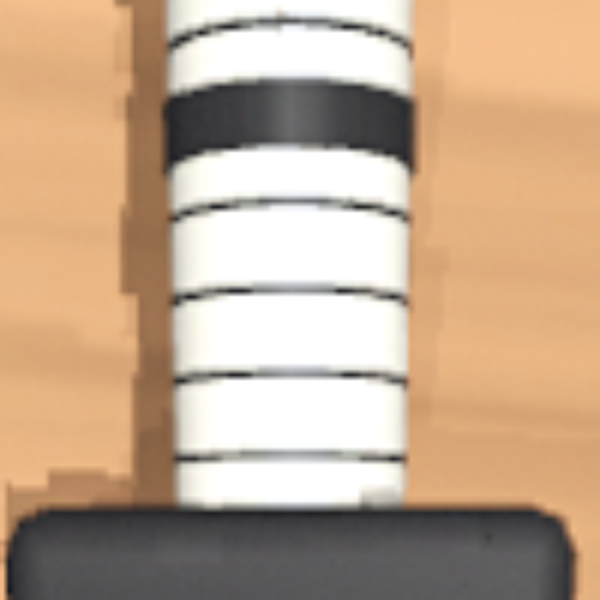

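Rings 50 (wide), 55, 60, 65 and 70 are out and the third wide ring is not quite showing: reading ≈ 73 mm. About 2 mm more.

arm_command:
  targets:
    - [[0,0.002,0],[-0.0015,-0.0001,-0.0005],1]
    - [[0,0,0],[-0.001,-0.0001,0],1]
    - [[0,0,0],[0,0,0],1]
    - [[0,0,0],[0,0,0],1]

```text
time_s: 15.25
tool_pos: [0.4528, 0.0993, 0.1083]
ee_rot: [[0.001, 0.086, -0.996], [0.002, -0.996, -0.086], [-1.0, -0.002, -0.002]]
force: [14.8, 1.6, -2.5]
opening: 0.029
```

```bash
python3 -c "
from h import *
w=favg(8);save(w,'w10');print(np.round(robot.state()['ee_rot'],4).tolist())
a=cv2.imread('pics/w10.png');cv2.imwrite('pics/w10z.png',cv2.resize(a[30:130,230:330],None,fx=6,fy=6))"
```

```text
t 15.65 tcp [0.4529 0.0993 0.1083] F [14.73  1.26 -2.33] sd [0.36 0.58 0.78] open 0.0292
[[0.0014, 0.0863, -0.9963], [0.0024, -0.9963, -0.0863], [-1.0, -0.0023, -0.0016]]
```

View pics/w10z.png

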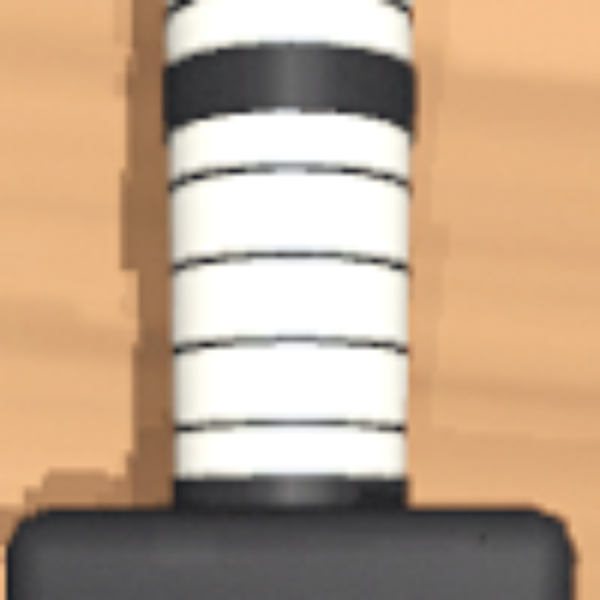

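The third wide ring is half out at the mouth, which puts the reading at about 75 mm with a force of about 14.7 N. One last look at the surroundings.

```bash
python3 -c "
from h import *
p=robot.camera('scene');save(p,'s11')
p=robot.camera('top');save(p,'t11')
a=cv2.imread('pics/s11.png')[100:310,220:480];b=cv2.imread('pics/t11.png')[140:350,110:350]
cv2.imwrite('pics/f11.png',np.vstack([cv2.resize(np.hstack([a,b]),None,fx=1.6,fy=1.6,interpolation=cv2.INTER_CUBIC)]))"
```

```text
(no output)
```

View pics/f11.png

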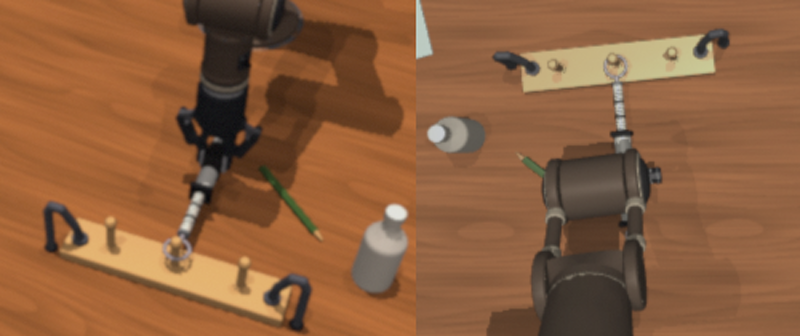

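The eye is on the middle peg, the balance is drawn square to the rail, and the pencil and bottle are undisturbed. Handing in.

```bash
python3 -c "
from h import *
print(robot.hand_in());s=robot.state();print(s['time_s'],s['tool_pos'],s['force'])"
```

```text
the job is handed in; nothing more can be done
None
the job is handed in; nothing more can be done
```

I gripped the balance by its rubber grip and lowered the pull eye over the middle peg. I took up the slack and drew it straight back, square to the rail. The job was handed in at about 15.8 s, still holding the load.

Last checks:
- **Reading:** in the wrist picture the third wide ring is half out at the mouth of the sleeve, about 75 mm. The fourth ring never showed.
- **Force:** the wrist sensor gave about 14.7 N, or 14.5 N after taking off the zero. That is up to 0.5 N under the 15 N the rings show. The sensor noise is about 0.4 N, so I went by the rings.
- **Level and straight:** pitch was about 0.1° and the heading about 4.95°, against about 5.0° measured for the rail.
- **Clearance:** by height, the balance sits about 8 mm above the rail board and more above the bench.
- **Side force:** a small vertical force of about 0.6 N remained at the eye, probably friction on the peg. It was about 3 N partway through, and I reduced it by correcting the tilt and height.
- **Other objects:** the glue bottle was unmoved, and so was the visible part of the pencil. The mallet was outside the final picture I looked at; the arm passed well clear of it.

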